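# Hang the loupe over the ammonite on the swivel hook

## Task

First turn the brass swivel hook until it points straight out over the tray with the dark coiled ammonite. Then pick up the black loupe by its red grip and hang it by its steel bail on the hook's arm, just inside the upturned end, so that it hangs upright and still above the ammonite's tray. Leave both specimen trays where they are.

Things in the scene. Friction and masses are not known exactly. Their poses are not given: they have to be found in the camera images.
- hook_seat (a point): Point on top of the brass arm, mid-width, 165 mm up, 120 mm out from the vertical swivel axis. x: outward along the arm, z: up; turns with the arm. Arm: level bar 12 wide, 8 thick, 150 long from the axis; last 8 mm are a lip rising 14 above the arm's top. Starts facing the robot, between the trays; turns over 1.6 rad each way, 0.7 N at the seat, stays put. Pinch from above, or push.
- loupe: Black loupe standing upright, 60 mm across, 129 tall, 0.1-0.2 kg. Origin: centre of underside, z up. Rigid steel bail in its y-z plane: opening 48 wide, from 42 to 87 mm up (the arm goes through along x, either way round); crossbar along y, 8x8, 87 to 95 up. On it a red grip block, 14 (x) by 24 (y), 95 to 129 up. Stands left or right of the trays, an amber jar on the other side.
- tray_ammonite: White open card tray, 80 x 80 mm, 22 high, with a dark brown coiled ammonite inside (top under 25 mm); loose, 250 g. Origin: centre of underside. About 125 mm from the swivel axis, left or right in front of the hook's post (on the robot's side). The loupe is to hang above it.
- tray_bone: The other white tray, same size and weight, with a pale bone (top under 25 mm). Origin: centre of underside. On the other side in front of the post; not wanted, leave it alone.
Mind the look-alikes: they are no part of the job. There is more than one size of the part that bears hook_seat; the job needs the middle-sized.

How it is judged (in metres and radians):
On the way:
1. the hook points over the ammonite's tray (tray centre within 25 mm of the arm's middle line, on its outer side) while the loupe still stands on the desk (y of tray_ammonite in the frame of hook_seat between -0.025 and 0.025 m and x of tray_ammonite in the frame of hook_seat above -0.08 m and height (world z) of loupe below 0.015 m and angle between loupe's own z axis and vertical below 0.3 rad), for 0.2 s.
At the end, for the whole second after the job is handed in: The hook points over the ammonite's tray (tray centre within 30 mm of the arm's middle line, on its outer side); the loupe hangs with its bail's crossbar resting on the arm, upright within 15 degrees, at rest (below 40 mm/s), its centre within 45 mm of the tray's centre seen from above (y of tray_ammonite in the frame of hook_seat between -0.03 and 0.03 m and x of tray_ammonite in the frame of hook_seat above -0.08 m and z of loupe in the frame of hook_seat between -0.094 and -0.079 m and y of loupe in the frame of hook_seat between -0.035 and 0.035 m and horizontal distance between loupe and tray_ammonite below 0.045 m and angle between loupe's own z axis and vertical below 0.26 rad and linear speed of loupe below 0.04 m/s); the robot touches nothing.
It fails at once if a specimen tray is shifted more than 20 mm (distance of any of tray_ammonite, tray_bone from where it was at the start of the episode above 0.02 m).
It also fails if it takes over 64 s, if anything falls off the work surface, if the arm or the gripper's body presses on something with over 40 N, if the wrist force passes 120 N, or if a joint passes its speed limit or range.

## Robot

A 6-joint arm with a two-finger parallel gripper is mounted at the origin on the work surface. World frame = base frame: x ahead of the robot, y to its left, z up, the work surface at z = 0. Lengths are in mm, angles in rad, forces in N, time in s.
With the tool pointing down it reaches from about 350 to 975 mm from the base axis. Payload 7.1 kg.
Tool frame: the origin (TCP) lies on the front face of the gripper's body, between the roots of the fingers; the fingertips stand 80 mm ahead of it and the grasp point (between the pads) lies 61 mm ahead of it (ctrl.tcp_to_grasp is the distance from the TCP to the grasp point, in mm); z points along the fingers, y is the direction in which the jaws open and shut (so a half turn about z gives the same grasp; the last joint's range is limited). The gripper opens to 88 mm and grips with 3 to 60 N. Pads are 20 mm wide; open, the fingers measure 115 mm over their backs; the gripper's body (75 mm by 178 mm) begins 61 mm behind the grasp point.
Start: joints at [-1.239, 0.423, 1.63, -0, 1.089, -0.019], TCP at [214.798, -586.913, 302.675] pointing down, gripper open.
Joint ranges: [-3, 3], [-0.9, 2.11], [0.09, 2.58], [-1.31, 4.45], [0.11, 2.69], [-2.54, 2.54]. Speed limits (rad/s): [2.39, 2.39, 3.01, 3.14, 3.14, 3.14].

## Interface

Orientations are given as a rotation vector (axis times angle).
In Python, from workcell import telemetry, get_image, ctrl gives the robot as it stands.
- The arm moves only by the tool send_rows, never from a script. Its argument "rows" is a list of rows, each a list of 5 numbers: the shift along the tool's x, y, z in m, then the turn about the tool's z in rad, then the opening, from -1 (shut) to 1 (fully open). A call has 1 to 5 rows; each row shifts and turns the commanded pose from where the row before left it, along the tool's axes as they then stand; what a row does not reach is not made up. A row lasts 1/10 s, in which the tool goes at most 50 mm and 8.59 degrees, less where a joint would pass 70% of its speed; a pose out of reach is approached as far as the arm can. A call with a gripper value outside its range is refused whole. The fingers move at their own pace and stop on an object; the grip force is fixed at half the most. Time passes only in rows, so rows that do not move let the fingers close. It gives the time, the measured TCP pose, the force and the opening at its end, in the units of the state.
- telemetry.get_obs(): the state, without advancing time (a new reading comes with each control period).
- get_image(name): name is "scene" or "top"; returns a dict with "color" (384x512x3 uint8, blue, green, red), "z_map" (384x512 float32, mm along the optical axis (not along the pixel's ray), 0 where there is no reading), "camera_matrix" (3x3 intrinsics, pixels), "rvec" (rotation vector, rad) and "tvec" (3), from world to camera coordinates, as OpenCV has them. Camera axes: x right, y down, z forward; pixel columns grow to the right and rows downward; lengths in mm; the calibration is good to about 2 mm. A picture is of the moment at which its call begins.
- ctrl.close_job(): hands the job in, once; it reports no verdict.
The state is a dict: "t": time; "qpos": joint angles; "qvel": joint speeds; "joint_torque": joint torques, N m; "ee_pos": TCP position; "orientation": TCP orientation; "ft_force": force on the tool from outside, world axes, zero at the start; "moment": the same for the moment, N m; "width": finger opening in mm.
Only numpy, scipy, OpenCV 4.12 (cv2) and the standard library are available. Lean on these libraries where they do the work, as an engineer would, in place of code of your own. Each camera call takes 0.05 s, during which the arm holds its last target.

## Working session

There is one attempt and no reset: what is moved stays moved. The work goes in short steps, Python scripts to look and compute and a tool call to move; the robot and the scene stay as the last step left them, time stands still between calls to the robot, and variables do not carry over. Pictures are saved under pics/ and viewed, and the job is handed in when it is done.

Besides the shell and the picture viewer there is one more tool, called by a JSON object that holds its "name" and its "arguments", one argument or row to a line. send_rows: Moves the arm, as the interface text tells. Its arguments: {"type":"object","properties":{"rows":{"type":"array"}},"required":["rows"]}

```bash
ls; mkdir -p pics; cat > h.py <<'E'
import numpy as np, cv2
from workcell import telemetry, get_image, ctrl
def cam(n):
    d=get_image(n); R=cv2.Rodrigues(np.array(d["rvec"],float))[0]; t=np.array(d["tvec"],float).reshape(3); K=np.array(d["camera_matrix"],float)
    return d,K,R,t
def points(d,K,R,t):
    z=d["z_map"]; v,u=np.mgrid[0:z.shape[0],0:z.shape[1]]
    P=np.stack([(u-K[0,2])/K[0,0]*z,(v-K[1,2])/K[1,1]*z,z],-1)
    W=(P-t)@R; W[z<=0]=np.nan
    return W
E
python3 - <<'E'
from h import *
for n in("scene","top"):
    d,K,R,t=cam(n); cv2.imwrite(f"pics/{n}0.png",d["color"]); print(n,-R.T@t,R[2])
    np.savez(f"{n}0.npz",W=points(d,K,R,t),c=d["color"])
print(telemetry.get_obs())
E
```

```text
pics
scene [1240.57097461 -321.98447413  903.67261565] [-0.60285674  0.31315641 -0.73382342]
top [ 484.92662091    7.33193554 1064.33978811] [ 0.13344811 -0.00899037 -0.99101502]
{'t': 0.1, 'qpos': array([-1.23902680e+00,  4.23764617e-01,  1.63059172e+00, -1.40637723e-05,
        1.08859984e+00, -1.90038777e-02]), 'qvel': array([-0.00039777, -0.00181277, -0.00156151, -0.00072653, -0.00113347,
        0.00023154]), 'joint_torque': array([ 1.13833044e-03, -5.45612669e+01, -2.74324161e+01,  6.45510620e-02,
        1.87582523e-02, -1.75377033e-05]), 'ee_pos': array([ 214.65912346, -586.57155975,  301.98781898]), 'orientation': array([-3.09207178e+00, -5.47948531e-01,  3.52757279e-04]), 'ft_force': array([-0.63156164, -0.42852808,  0.2635453 ]), 'moment': array([ 0.0134008 , -0.00133409,  0.0236276 ]), 'width': 87.64043781670999}
```

View pics/scene0.png

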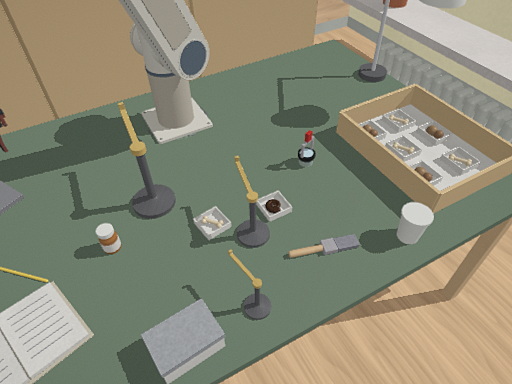

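View pics/top0.png

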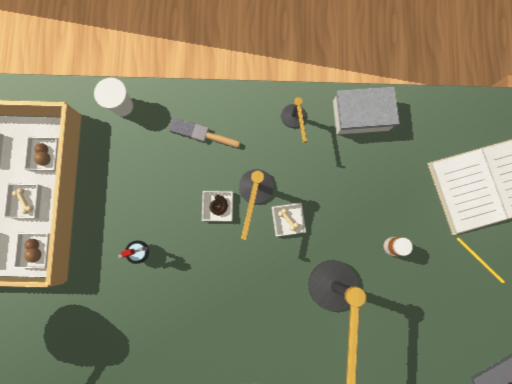

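The top view shows the middle hook (post near (257,178), tip near (245,238)). The ammonite tray is at (217,206), the bone tray at (289,220), the loupe at (137,252) with its red grip at (127,253), and a taller hook at (355,297).

```bash
python3 - <<'E'
from h import *
for n in("scene","top"):
    D=np.load(f"{n}0.npz");W=D["W"];c=D["c"];hsv=cv2.cvtColor(c,cv2.COLOR_BGR2HSV)
    def rep(name,m,k=3):
        N,l,s,ce=cv2.connectedComponentsWithStats(m.astype(np.uint8))
        for i in range(1,N):
            if s[i,4]>=12:
                P=W[l==i]; P=P[~np.isnan(P[:,0])]
                if len(P)==0: continue
                print(n,name,s[i,4],ce[i].round(1),"med",np.median(P,0).round(),"lo",np.percentile(P,3,axis=0).round(),"hi",np.percentile(P,97,axis=0).round())
    H,S,V=cv2.split(hsv)
    inb=(W[...,0]>300)&(W[...,0]<1000)&(abs(W[...,1])<450)
    rep("brass",(H>12)&(H<30)&(S>140)&(V>120)&(W[...,2]>60)&inb)
    rep("red",((H<6)|(H>174))&(S>150)&(V>80)&inb)
    rep("white",(S<60)&(V>140)&(W[...,2]<60)&inb)
    rep("tall",(W[...,2]>12)&inb)
    for pt in ([(217,206),(289,220),(137,252),(127,253),(257,178),(245,238),(355,297),(257,187),(335,285)] if n=="top" else [(307,135),(307,155),(274,206),(212,222),(252,195),(238,158),(138,148)]):
        print(n,pt,W[pt[1],pt[0]].round())
E
```

```text
scene brass 23 [108.5 238.8] med [ 500. -376.   62.] lo [ 495. -393.   60.] hi [ 504. -363.   67.]
scene red 60 [308.  135.9] med [456. 296. 119.] lo [447. 289. 101.] hi [462. 310. 129.]
scene white 67 [307.5 152.7] med [455. 305.  42.] lo [436. 279.  39.] hi [468. 322.  47.]
scene white 484 [274.3 205.1] med [579. 104.   9.] lo [521.  59.  -1.] hi [620. 139.  23.]
scene white 735 [212.3 222.4] med [545. -94.   9.] lo [ 496. -136.   -1.] hi [591. -53.  23.]
scene white 242 [409.3 236.3] med [878. 356.  31.] lo [856. 346.   2.] hi [892. 387.  57.]
scene white 140 [112.6 245.8] med [ 503. -375.   29.] lo [ 484. -400.   12.] hi [ 507. -354.   43.]
scene white 347 [338.6 242.7] med [793. 180.  18.] lo [767. 139.  14.] hi [816. 232.  22.]
scene white 553 [194.9 360.8] med [ 899. -297.   26.] lo [ 892. -364.    3.] hi [ 906. -224.   53.]
scene tall 1590 [149.  185.9] med [ 385. -220.   25.] lo [ 321. -272.   15.] hi [ 433. -165.  232.]
scene tall 372 [307.  149.3] med [458. 297.  43.] lo [432. 273.  16.] hi [480. 329. 128.]
scene tall 1339 [257.4 211.9] med [624.   4.  19.] lo [510. -40.  
[... 2725 characters left out ...]
. -138.   14.] hi [589. -52.  26.]
top tall 156 [287.7 219.2] med [547. -96.  20.] lo [ 520. -120.   15.] hi [572. -71.  24.]
top tall 458 [397.  246.1] med [ 482. -368.   82.] lo [ 460. -397.   16.] hi [ 502. -354.   88.]
top tall 479 [135. 252.] med [451. 297.  43.] lo [426. 274.  35.] hi [477. 326. 130.]
top tall 2376 [336.9 289.8] med [ 377. -211.   24.] lo [ 313. -267.   15.] hi [ 430. -162.  233.]
top (217, 206) [579.  98.   3.]
top (289, 220) [544. -98.  24.]
top (137, 252) [451. 298.  43.]
top (127, 253) [451. 296. 131.]
top (257, 178) [633.  -7. 166.]
top (245, 238) [492.  17. 180.]
top (355, 297) [ 374. -218.  231.]
top (257, 187) [629. -10.  48.]
top (335, 285) [ 382. -209.   78.]
```

```bash
python3 - <<'E'
import cv2
a=cv2.imread("pics/scene0.png");b=cv2.imread("pics/top0.png")
cv2.imwrite("pics/z1.png",cv2.hconcat([cv2.resize(a[110:240,200:330],(400,400),interpolation=cv2.INTER_CUBIC),cv2.resize(b[225:285,105:165],(400,400),interpolation=cv2.INTER_CUBIC)]))
E
```

```text
(no output)
```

View pics/z1.png

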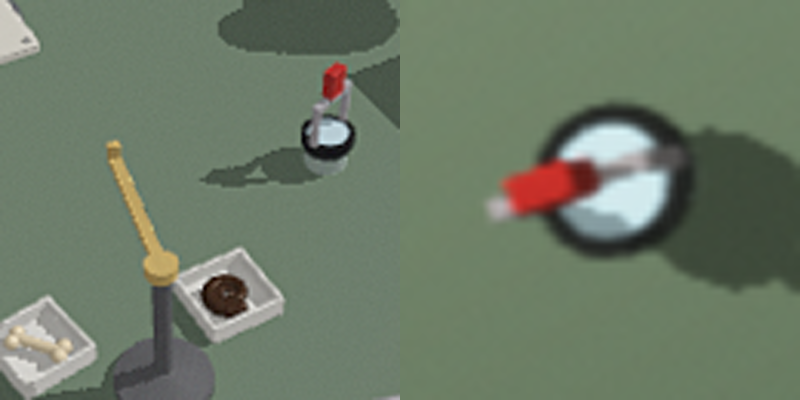

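```bash
cat >> h.py <<'E'
def ang(v): return np.degrees(np.arctan2(v[1],v[0]))
def measure(W,c,n):
    H,S,V=cv2.split(cv2.cvtColor(c,cv2.COLOR_BGR2HSV))
    brass=(H>12)&(H<32)&(S>110)&(V>90)
    near=np.hypot(W[...,0]-632,W[...,1]+8)
    m=brass&(W[...,2]>150)&(W[...,2]<172)&(near<140)&(near>25)
    P=W[m]; ctr=P[:,:2].mean(0); u=np.linalg.svd(P[:,:2]-ctr)[2][0]
    if u@(ctr-np.array([632,-8]))<0:u=-u
    print(n,"arm ctr",ctr.round(1),"dir",ang(u).round(1),"z",np.median(P[:,2]).round(1))
    s=(W[brass&(near<170)&(W[...,2]>140)][:,:2]-ctr)@u; print("  extent",s.min().round(),s.max().round(), "inner end",(ctr+s.min()*u).round(1),"outer",(ctr+s.max()*u).round(1))
    # knob
    k=brass&(near<24)&(W[...,2]>155); Q=W[k]; print("  knob bbox",Q.min(0).round(1),Q.max(0).round(1))
    # trays
    for nm,cc in(("amm",(580,98)),("bone",(548,-96))):
        d=np.hypot(W[...,0]-cc[0],W[...,1]-cc[1]); m=(d<65)&(W[...,2]>17)&(W[...,2]<30)&(S<70)&(V>120)
        r=cv2.minAreaRect(W[m][:,:2].astype(np.float32)); print("  ",nm,np.round(r[0],1),np.round(r[1],1),round(r[2],1))
    red=((H<8)|(H>172))&(S>140)&(V>60)
    lp=(np.hypot(W[...,0]-453,W[...,1]-298)<60)
    P=W[red&lp]; 
    for lo in(90,124):
        Q=P[P[:,2]>lo]
        if len(Q)<6: continue
        r=cv2.minAreaRect(Q[:,:2].astype(np.float32)); print("   red >",lo,len(Q),np.round(r[0],1),np.round(r[1],1),round(r[2],1),"z",Q[:,2].min().round(),Q[:,2].max().round())
    B=W[lp&(W[...,2]>28)&(W[...,2]<48)]; print("   body",cv2.minEnclosingCircle(B[:,:2].astype(np.float32)))
    Bb=W[lp&(W[...,2]>52)&(W[...,2]<96)&~red]
    if len(Bb)>5:
        u=np.linalg.svd(Bb[:,:2]-Bb[:,:2].mean(0))[2][0]; print("   bail",Bb[:,:2].mean(0).round(1),ang(u).round(1),len(Bb))
E
python3 - <<'E'
from h import *
for n in("scene","top"):
    D=np.load(f"{n}0.npz"); measure(D["W"],D["c"],n)
E
```

```text
scene arm ctr [552.4  10.1] dir 168.7 z 164.0
  extent -102.0 64.0 inner end [652.1  -9.8] outer [489.7  22.5]
  knob bbox [609.6 -20.9 155.6] [652.    7.6 170.3]
   amm [579.2  99.1] [84.  81.6] 0.1
   bone [546.9 -94.6] [82.7 81.3] 9.4
   red > 90 61 [453.9 300.1] [16. 24.] 8.0 z 99.0 131.0
   red > 124 24 [452.9 300.3] [12.2 21.6] 18.3 z 124.0 131.0
   body ((452.3891296386719, 300.9859924316406), 31.78367042541504)
   bail [454.2 298.8] -70.6 77
top arm ctr [552.2  10.1] dir 168.8 z 164.8
  extent -100.0 63.0 inner end [650.5  -9.3] outer [490.2  22.3]
  knob bbox [609.2 -19.5 157.6] [650.    6.9 172.6]
   amm [579.4  98.3] [79.3 79.4] 1.5
   bone [546.8 -95.5] [79.8 80. ] 9.2
   red > 90 71 [452.3 299.7] [13.7 22.2] 23.6 z 98.0 133.0
   red > 124 57 [452.5 300. ] [13.6 21.3] 21.5 z 125.0 133.0
   body ((451.5740966796875, 301.5292663574219), 30.084285736083984)
   bail [455.8 289.5] 111.4 50
```

```bash
cat >> h.py <<'E'
from scipy.spatial.transform import Rotation as Ro
def state():
    o=telemetry.get_obs(); R=Ro.from_rotvec(o["orientation"]).as_matrix()
    print("t",round(o["t"],2),"p",o["ee_pos"].round(1),"tx yaw",ang(R[:,0]).round(1),"zdir",R[:,2].round(3),"F",o["ft_force"].round(1),"w",round(o["width"],1),"q",o["qpos"].round(2))
    return o["ee_pos"],R
def rows(p,R,wps,dyaw0=0):
    """wps world points -> tool shifts in mm"""
    R=Ro.from_euler("z",dyaw0,degrees=True).as_matrix()@R
    for w in wps:
        print(np.round(w,1),"shift mm",(R.T@(np.array(w)-p)).round(1)); p=np.array(w)
AX=np.array([636.5,-6.5])
def dr(a): return np.array([np.cos(np.radians(a)),np.sin(np.radians(a))])
E
python3 - <<'E'
from h import *
p,R=state()
rows(p,R,[[p[0],p[1],382],[519,-26,382],[519,-26,232]])
print("after turn +8.5")
rows(np.array([519,-26,232.]),R,[[*(AX+110*dr(a)+16.5*dr(a+90)),232] for a in(165,158,152,146,140,134,128,122,118.5)],8.5)
E
```

```text
t 0.1 p [ 214.7 -586.6  302. ] tx yaw 20.1 zdir [-0.     0.001 -1.   ] F [-0.6 -0.4  0.3] w 87.6 q [-1.24  0.42  1.63 -0.    1.09 -0.02]
[ 214.7 -586.6  382. ] shift mm [  0.   -0.1 -80. ]
[519 -26 382] shift mm [ 478.4 -421.9    0.6]
[519 -26 232] shift mm [ -0.    0.2 150. ]
after turn +8.5
[526.   6. 232.] shift mm [ 21.5 -24.8   0. ]
[528.3  19.4 232. ] shift mm [  8.5 -10.6   0. ]
[531.6  30.6 232. ] shift mm [ 8.2 -8.2  0. ]
[536.1  41.3 232. ] shift mm [ 9.1 -7.3  0. ]
[541.6  51.6 232. ] shift mm [ 9.8 -6.3  0. ]
[548.2  61.2 232. ] shift mm [10.4 -5.3  0. ]
[555.8  70.  232. ] shift mm [10.9 -4.2  0. ]
[564.2  78.  232. ] shift mm [11.2 -3.   0. ]
[569.5  82.3 232. ] shift mm [ 6.7 -1.2  0. ]
```

{"name": "send_rows", "arguments": {
  "rows": [
    [0,0,-0.04,0,-1],
    [0,0,-0.04,0,-1],
    [0.034,-0.03,0,0,-1],
    [0.034,-0.03,0,0,-1],
    [0.034,-0.03,0,0,-1]
  ]
}}

```text
t: 0.6
ee_pos: [279.9, -465.9, 382.5]
orientation: [-3.093, -0.547, -0.0]
ft_force: [0.4, -0.1, 0.3]
width: 51.2
```

{"name": "send_rows", "arguments": {
  "rows": [
    [0.034,-0.03,0,0,-1],
    [0.034,-0.03,0,0,-1],
    [0.034,-0.03,0,0,-1],
    [0.034,-0.03,0,0,-1],
    [0.034,-0.03,0,0,-1]
  ]
}}

```text
t: 1.1
ee_pos: [388.1, -266.3, 382.6]
orientation: [-3.093, -0.548, 0.0]
ft_force: [0.7, -0.7, -0.2]
width: 11.3
```

{"name": "send_rows", "arguments": {
  "rows": [
    [0.034,-0.03,0,0,-1],
    [0.034,-0.03,0,0,-1],
    [0.034,-0.03,0,0,-1],
    [0.034,-0.03,0,0,-1],
    [0.034,-0.03,0,0,-1]
  ]
}}

```text
t: 1.6
ee_pos: [496.3, -66.9, 382.6]
orientation: [-3.093, -0.548, 0.0]
ft_force: [1.2, 0.1, 0.3]
width: 0.6
```

{"name": "send_rows", "arguments": {
  "rows": [
    [0.034,-0.03,0,-0.148,-1],
    [0,0,0,0,-1],
    [0,0,0,0,-1]
  ]
}}

```text
t: 1.9
ee_pos: [517.4, -28.1, 382.1]
orientation: [-3.044, -0.778, 0.002]
ft_force: [-0.4, -0.3, 0.4]
width: 0.4
```

```bash
python3 - <<'E'
from h import *
p,R=state()
rows(p,R,[[519,-26,382],[519,-26,232]])
E
```

```text
t 1.9 p [517.4 -28.1 382.1] tx yaw 28.7 zdir [-0.001 -0.    -1.   ] F [-0.4 -0.3  0.4] w 0.4 q [-0.08  0.18  1.78 -0.    1.18  0.99]
[519 -26 382] shift mm [ 2.4 -1.1  0.1]
[519 -26 232] shift mm [2.0e-01 1.0e-01 1.5e+02]
```

{"name": "send_rows", "arguments": {
  "rows": [
    [0.002,-0.001,0.04,0,-1],
    [0,0,0.04,0,-1],
    [0,0,0.04,0,-1],
    [0,0,0.03,0,-1],
    [0,0,0,0,-1]
  ]
}}

```text
t: 2.4
ee_pos: [515.7, -28.3, 229.1]
orientation: [-3.043, -0.77, 0.012]
ft_force: [-1.4, -0.2, -0.3]
width: 0.5
```

{"name": "send_rows", "arguments": {
  "rows": [
    [0.011,-0.0125,0,0,-1],
    [0.0105,-0.0125,0,0,-1],
    [0.0085,-0.0105,0,0,-1],
    [0.008,-0.008,0,0,-1],
    [0.009,-0.0075,0,0,-1]
  ]
}}

```text
t: 2.9
ee_pos: [536.1, 40.5, 233.6]
orientation: [3.044, 0.775, 0.002]
ft_force: [0.2, -1.3, 0.1]
width: 0.8
```

```bash
python3 - <<'E'
from h import *
p,R=state()
rows(p,R,[[541.6,51.6,232]])
d,K,R,t=cam("top"); cv2.imwrite("pics/top1.png",d["color"][120:300,150:330].repeat(3,0).repeat(3,1))
E
```

```text
t 2.9 p [536.1  40.5 233.6] tx yaw 28.5 zdir [ 0.001 -0.    -1.   ] F [ 0.2 -1.3  0.1] w 0.8 q [ 0.05  0.39  1.88 -0.    0.88  1.13]
[541.6  51.6 232. ] shift mm [10.2 -7.1  1.6]
```

View pics/top1.png

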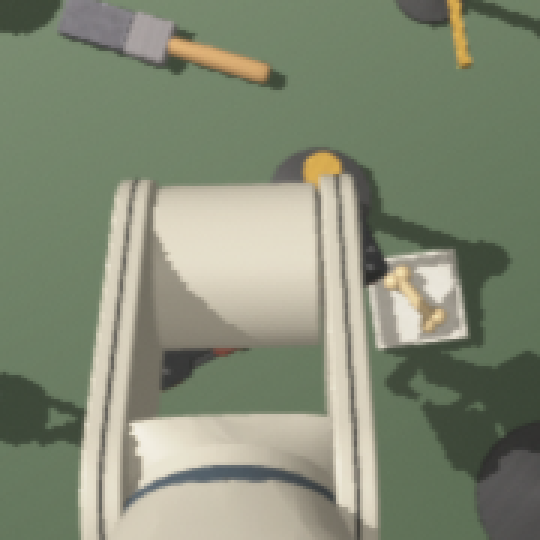

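The forearm blocks the arm in this view, and both the gold knob at (322,170) and the bone tray still look undisturbed. The contact force is about 1.3 N, so I'll keep pushing.

{"name": "send_rows", "arguments": {
  "rows": [
    [0.01,-0.0065,0.001,0,-1],
    [0.0105,-0.0055,0,0,-1],
    [0.011,-0.004,0,0,-1],
    [0.011,-0.003,0,0,-1],
    [0.0065,-0.001,0,0,-1]
  ]
}}

```text
t: 3.45
ee_pos: [570.0, 82.1, 231.6]
orientation: [-3.044, -0.776, -0.0]
ft_force: [0.1, -1.4, 1.0]
width: 0.2
```

{"name": "send_rows", "arguments": {
  "rows": [
    [0,0,0,0,-1],
    [0,0,0,0,-1]
  ]
}}

```text
t: 3.65
ee_pos: [569.0, 81.3, 231.5]
orientation: [-3.044, -0.776, 0.001]
ft_force: [0.1, 0.6, 0.6]
width: 0.3
```

```bash
python3 - <<'E'
from h import *
p,R=state()
rows(p,R,[[569.5,82.3,232]])
d,K,R,t=cam("scene"); cv2.imwrite("pics/sc1.png",d["color"][100:260,150:350].repeat(3,0).repeat(3,1))
measure(points(d,K,R,t),d["color"],"scene")
E
```

```text
t 3.65 p [569.   81.3 231.5] tx yaw 28.6 zdir [-0.  0. -1.] F [0.1 0.6 0.6] w 0.3 q [0.12 0.44 1.79 0.   0.91 1.19]
[569.5  82.3 232. ] shift mm [ 0.9 -0.7 -0.5]
scene arm ctr [598.8  66.3] dir 118.7 z 164.3
  extent -97.0 68.0 inner end [645.3 -18.6] outer [566.  126.2]
  knob bbox [623.6 -20.3 155.9] [653.   14.6 170.9]
   amm [579.9  98.3] [84.  83.9] 2.3
   bone [547.4 -94.8] [83.5 81.6] 7.8
   red > 90 61 [454.5 300.8] [14.8 26.2] 11.6 z 99.0 130.0
   red > 124 23 [452.9 300.7] [11.3 24.3] 21.1 z 124.0 130.0
   body ((453.6503601074219, 302.1162414550781), 31.266420364379883)
   bail [454.3 298.6] -70.7 80
```

View pics/sc1.png

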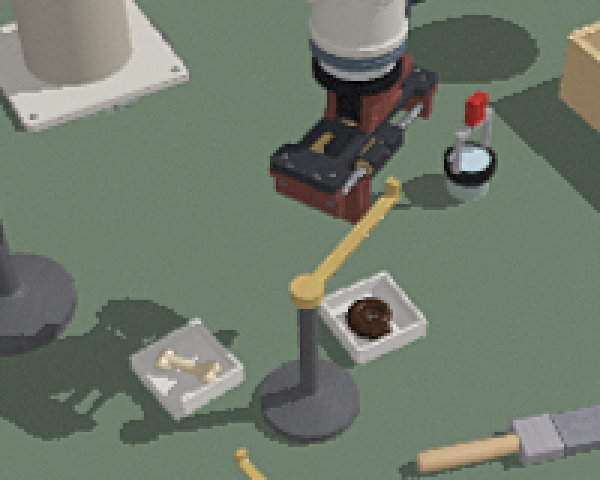

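The hook now points at 118.7°, with the ammonite tray about 1 mm off its line, and neither tray moved. Next I'll go to the loupe, seen upright at about (470,150) in this view.

```bash
python3 - <<'E'
from h import *
p,R=state()
rows(p,R,[p+R@[-40,0,-60],[452.7,300.2,290],[452.7,300.2,179]])
E
```

```text
t 3.7 p [568.9  81.1 231.5] tx yaw 28.6 zdir [-0. -0. -1.] F [-0.6  0.1 -0.1] w 0.6 q [0.12 0.44 1.79 0.   0.91 1.19]
[533.8  62.  291.5] shift mm [-40.  -0. -60.]
[452.7 300.2 290. ] shift mm [  42.7 -248.     1.6]
[452.7 300.2 179. ] shift mm [  0.   0. 111.]
```

{"name": "send_rows", "arguments": {
  "rows": [
    [-0.03,0,0,0,-1],
    [-0.01,0,-0.03,0,-1],
    [0,0,-0.03,0,0],
    [0.008,-0.042,0,0,1],
    [0.008,-0.042,0,0,1]
  ]
}}

```text
t: 4.2
ee_pos: [508.1, 143.3, 293.1]
orientation: [-3.046, -0.77, -0.005]
ft_force: [-0.2, 0.1, 0.5]
width: 20.9
```

{"name": "send_rows", "arguments": {
  "rows": [
    [0.008,-0.042,0,0,1],
    [0.008,-0.042,0,0,1],
    [0.008,-0.042,0,0,1],
    [0.003,-0.038,0,0.124,1],
    [0,0,0,0,1]
  ]
}}

```text
t: 4.7
ee_pos: [451.5, 303.3, 291.8]
orientation: [-3.086, -0.585, -0.0]
ft_force: [-0.6, -0.9, -0.2]
width: 60.9
```

{"name": "send_rows", "arguments": {
  "rows": [
    [0,0,0,0,1],
    [0,0,0,0,1]
  ]
}}

```text
t: 4.9
ee_pos: [453.3, 299.4, 291.6]
orientation: [3.086, 0.586, -0.0]
ft_force: [-0.0, 0.0, -0.2]
width: 76.7
```

```bash
python3 - <<'E'
from h import *
p,R=state()
rows(p,R,[[452.7,300.2,p[2]],[452.7,300.2,179]])
for n in("scene","top"):
    d,K,R,t=cam(n); measure(points(d,K,R,t),d["color"],n)
E
```

```text
t 4.9 p [453.3 299.4 291.6] tx yaw 21.5 zdir [-0. -0. -1.] F [-0.   0.  -0.2] w 76.7 q [ 0.56  0.32  1.82 -0.    1.    1.76]
[452.7 300.2 291.6] shift mm [-0.3 -1.  -0. ]
[452.7 300.2 179. ] shift mm [  0.   -0.  112.6]
scene arm ctr [600.3  64.4] dir 118.1 z 164.0
  extent -94.0 71.0 inner end [644.7 -18.6] outer [567.1 126.7]
  knob bbox [623.4 -21.  155.9] [653.1  14.4 170.4]
   amm [578.8  99. ] [84.3 83. ] 0.8
   bone [547.3 -94.8] [82.7 80.5] 9.1
   red > 90 71 [450. 294.] [26.3 95.3] 11.7 z 98.0 359.0
   red > 124 34 [449.6 293.9] [25.4 95.3] 11.7 z 124.0 359.0
   body ((450.7175598144531, 301.97747802734375), 32.06219482421875)
   bail [454.1 299.4] -70.6 72
top arm ctr [597.6  65.7] dir 118.0 z 164.5
  extent -96.0 66.0 inner end [642.6 -19.1] outer [566.6 124.1]
  knob bbox [621.  -19.2 155.4] [649.8  13.7 170.9]
   amm [579.5  98.1] [79.3 79.1] 1.5
   bone [546.9 -95.6] [79.8 80.3] 9.3
   body ((451.0343017578125, 300.6804504394531), 29.788036346435547)
   bail [461.8 274.3] -180.0 12
```

{"name": "send_rows", "arguments": {
  "rows": [
    [0,-0.001,0.04,0,1],
    [0,0,0.04,0,1],
    [0,0,0.02,0,1],
    [0,0,0.012,0,1],
    [0,0,0,0,1]
  ]
}}

```text
t: 5.5
ee_pos: [452.6, 300.3, 178.4]
orientation: [3.086, 0.584, -0.004]
ft_force: [-0.5, 0.5, 0.4]
width: 87.9
```

{"name": "send_rows", "arguments": {
  "rows": [
    [0,0,0,0,-1],
    [0,0,0,0,-1],
    [0,0,0,0,-1],
    [0,0,0,0,-1],
    [0,0,0,0,-1]
  ]
}}

```text
t: 6.0
ee_pos: [452.9, 301.5, 180.2]
orientation: [-3.086, -0.585, -0.001]
ft_force: [-0.3, -0.4, -0.3]
width: 51.2
```

{"name": "send_rows", "arguments": {
  "rows": [
    [0,0,0,0,-1],
    [0,0,0,0,-1],
    [0,0,0,0,-1],
    [0,0,0,0,-1],
    [0,0,0,0,-1]
  ]
}}

```text
t: 6.5
ee_pos: [452.7, 301.3, 179.6]
orientation: [3.087, 0.585, -0.0]
ft_force: [-0.9, 0.6, -0.6]
width: 23.8
```

```bash
python3 - <<'E'
from h import *
p,R=state()
E
```

```text
t 6.5 p [452.7 301.3 179.6] tx yaw 21.5 zdir [-0. -0. -1.] F [-0.9  0.6 -0.6] w 23.8 q [0.57 0.48 1.89 0.   0.77 1.76]
```

```bash
python3 - <<'E'
from h import *
p,R=state()
A=np.array([637,-7]);rows(p,R,[[p[0],p[1],282.5],[*(A+205*dr(118.2)),282.5]])
E
```

```text
t 6.5 p [452.7 301.3 179.6] tx yaw 21.5 zdir [-0. -0. -1.] F [-0.9  0.6 -0.6] w 23.8 q [0.57 0.48 1.89 0.   0.77 1.76]
[452.7 301.3 282.5] shift mm [  -0.    -0.  -102.9]
[540.1 173.7 282.5] shift mm [ 34.7 150.8  -0. ]
```

{"name": "send_rows", "arguments": {
  "rows": [
    [0,0,-0.015,0,-1],
    [0,0,-0.03,0,-1],
    [0,0,-0.03,0,-1],
    [0,0,-0.028,0,-1],
    [0,0,0,0,-1]
  ]
}}

```text
t: 7.0
ee_pos: [454.2, 302.3, 286.2]
orientation: [-3.084, -0.585, -0.01]
ft_force: [-0.3, 0.7, -1.2]
width: 23.8
```

{"name": "send_rows", "arguments": {
  "rows": [
    [0.007,0.02,0,0,-1],
    [0.007,0.035,0,0,-1],
    [0.007,0.035,0,0,-1],
    [0.007,0.035,0,0,-1],
    [0.007,0.025,0,0,-1]
  ]
}}

```text
t: 7.5
ee_pos: [540.4, 172.6, 281.2]
orientation: [3.086, 0.584, -0.003]
ft_force: [-0.2, -0.0, -1.5]
width: 23.8
```

{"name": "send_rows", "arguments": {
  "rows": [
    [0,0,0,-0.12,-1],
    [0,0,0,-0.14,-1],
    [0,0,0,-0.14,-1],
    [0,0,0,-0.14,-1],
    [0,0,0,-0.14,-1]
  ]
}}

```text
t: 8.0
ee_pos: [539.6, 174.3, 281.0]
orientation: [-2.71, -1.589, 0.004]
ft_force: [-0.8, 0.5, -1.4]
width: 23.8
```

{"name": "send_rows", "arguments": {
  "rows": [
    [0,0,0,-0.14,-1],
    [0,0,0,-0.14,-1],
    [0,0,0,-0.14,-1],
    [0,0,0,-0.14,-1],
    [0,0,0,-0.14,-1]
  ]
}}

```text
t: 8.5
ee_pos: [539.5, 174.4, 281.0]
orientation: [-2.0, -2.421, 0.003]
ft_force: [0.1, -0.4, -0.9]
width: 24.0
```

{"name": "send_rows", "arguments": {
  "rows": [
    [0,0,0,-0.14,-1],
    [0,0,0,-0.14,-1],
    [0,0,0,-0.03,-1],
    [0,0,0,0,-1],
    [0,0,0,0,-1]
  ]
}}

```text
t: 9.0
ee_pos: [540.0, 174.5, 282.1]
orientation: [-1.614, -2.695, 0.001]
ft_force: [-0.2, -0.0, -1.3]
width: 24.1
```

```bash
python3 - <<'E'
from h import *
p,Rt=state()
d,K,R,t=cam("scene"); W=points(d,K,R,t); measure(W,d["color"],"scene")
cv2.imwrite("pics/sc2.png",d["color"][100:260,180:380].repeat(3,0).repeat(3,1))
d,K,R,t=cam("top"); cv2.imwrite("pics/top2.png",d["color"][120:300,150:330].repeat(3,0).repeat(3,1))
A=np.array([637,-7])
for r in (205,120): print(A+r*dr(118.2))
rows(p,Rt,[[*(A+205*dr(118.2)),282.5],[*(A+122*dr(118.2)),282.5]])
E
```

```text
t 9.0 p [540.  174.5 282.1] tx yaw 118.2 zdir [-0.001 -0.    -1.   ] F [-0.2 -0.  -1.3] w 24.1 q [ 0.29  0.36  1.78  0.    1.   -0.2 ]
scene arm ctr [600.2  64.5] dir 118.4 z 164.4
  extent -95.0 71.0 inner end [645.3 -18.9] outer [566.3 127.1]
  knob bbox [620.6 -20.4 155.5] [654.5  15.4 171.7]
   amm [579.2  99. ] [82.1 81.9] 0.4
   bone [547.2 -95.1] [83.  80.9] 9.8
   body ((0.0, 0.0), 0.0)
[540.1270932  173.66720767]
[580.29390822  98.75641425]
[540.1 173.7 282.5] shift mm [-0.8 -0.3 -0.4]
[579.3 100.5 282.5] shift mm [-83.    0.1  -0. ]
```

View pics/sc2.png

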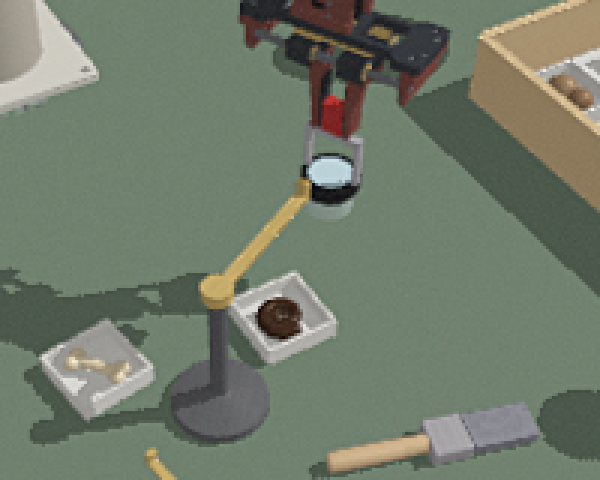

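View pics/top2.png

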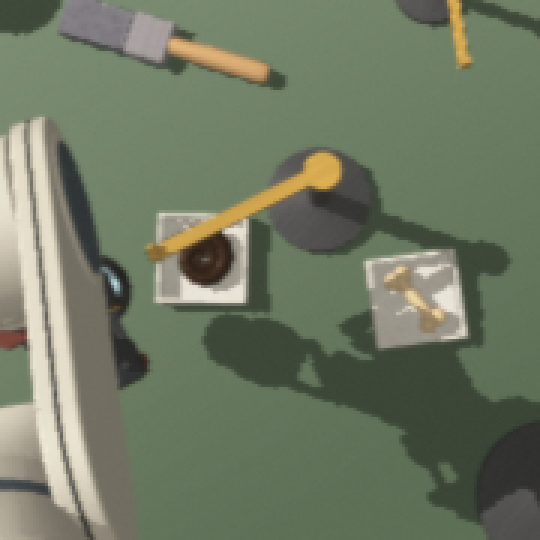

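The loupe hangs upright in the gripper at (330,150), just outside the hook's tip at (303,188) and aligned with the arm. I'll check its held height and lateral position before threading it.

```bash
python3 - <<'E'
from h import *
d,K,R,t=cam("scene"); W=points(d,K,R,t);c=d["color"]
H,S,V=cv2.split(cv2.cvtColor(c,cv2.COLOR_BGR2HSV))
m=np.hypot(W[...,0]-540,W[...,1]-174)<45
B=W[m&(W[...,2]>95)&(W[...,2]<155)]
print("body z",np.percentile(B[:,2],[1,99]).round(1),cv2.minEnclosingCircle(B[:,:2].astype(np.float32)))
g=W[m&(W[...,2]>155)&(W[...,2]<205)&(S<70)]; print("bail",len(g),np.percentile(g,[1,50,99],axis=0).round(1))
A=np.array([637,-7]);e=dr(118.2);n=np.array([-e[1],e[0]])
q=(g[:,:2]-A); print("along",np.percentile(q@e,[2,50,98]).round(1),"lat",np.percentile(q@n,[2,50,98]).round(1))
lens=B[(B[:,2]>138)]; print(((lens[:,:2]-A)@n).min().round(1),((lens[:,:2]-A)@n).max().round(1), np.median(lens[:,2]))
E
```

```text
body z [103.3 153.3] ((537.7139282226562, 174.29592895507812), 32.38474655151367)
bail 107 [[513.5 156.9 156. ]
 [548.3 175.6 186.8]
 [568.9 191.3 202.3]]
along [198.3 203.6 210.6] lat [-30.1  -8.1  29.9]
-29.6 29.4 144.58034961213255
```

{"name": "send_rows", "arguments": {
  "rows": [
    [-0.012,0,0,0,-1],
    [-0.018,0,0,0,-1],
    [-0.018,0,0,0,-1],
    [-0.018,0,0,0,-1],
    [-0.012,0,0,0,-1]
  ]
}}

```text
t: 9.65
ee_pos: [578.0, 104.3, 282.8]
orientation: [1.612, 2.696, 0.0]
ft_force: [0.3, -0.1, -1.4]
width: 23.8
```

{"name": "send_rows", "arguments": {
  "rows": [
    [-0.006,0,0,0,-1],
    [0,0,0,0,-1],
    [0,0,0,0,-1]
  ]
}}

```text
t: 9.95
ee_pos: [579.9, 100.8, 282.6]
orientation: [-1.611, -2.697, 0.0]
ft_force: [0.2, 1.3, -1.2]
width: 23.9
```

```bash
python3 - <<'E'
from h import *
p,Rt=state()
d,K,R,t=cam("scene"); W=points(d,K,R,t); measure(W,d["color"],"scene")
cv2.imwrite("pics/sc3.png",d["color"][110:230,190:350].repeat(4,0).repeat(4,1))
A=np.array([637,-7]);e=dr(118.2);n=np.array([-e[1],e[0]])
print((p[:2]-A)@e,(p[:2]-A)@n)
E
```

```text
t 9.95 p [579.9 100.8 282.6] tx yaw 118.3 zdir [-0.  0. -1.] F [ 0.2  1.3 -1.2] w 23.9 q [ 0.15  0.39  1.73  0.    1.02 -0.34]
scene arm ctr [600.6  64.4] dir 118.4 z 164.5
  extent -95.0 68.0 inner end [645.8 -19.2] outer [568.5 123.8]
  knob bbox [623.2 -21.3 155.2] [652.6  15.5 171. ]
   amm [579.2  99.5] [84.4 82.7] 0.7
   bone [547.4 -94.9] [83.9 80.9] 8.6
   body ((0.0, 0.0), 0.0)
121.96484068825791 -0.5651884353061577
```

View pics/sc3.png

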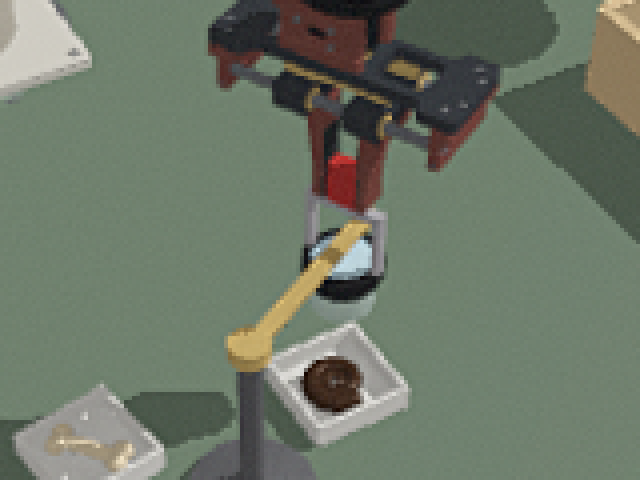

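The hook's arm passes through the bail, with its tip visible at (355,230) between the uprights. I'll lower the loupe now.

{"name": "send_rows", "arguments": {
  "rows": [
    [0,0,0.007,0,-1],
    [0,0,0.008,0,-1],
    [0,0,0.006,0,-1],
    [0,0,0,0,-1],
    [0,0,0,0,-1]
  ]
}}

```text
t: 10.5
ee_pos: [579.9, 100.7, 261.3]
orientation: [-1.61, -2.697, 0.001]
ft_force: [-0.5, 0.5, -2.1]
width: 23.7
```

{"name": "send_rows", "arguments": {
  "rows": [
    [0,0,0.0015,0,-1],
    [0,0,0.001,0,-1],
    [0,0,0,0,-1]
  ]
}}

```text
t: 10.8
ee_pos: [580.1, 100.6, 259.2]
orientation: [1.611, 2.697, 0.0]
ft_force: [-0.2, 0.4, -2.0]
width: 24.1
```

{"name": "send_rows", "arguments": {
  "rows": [
    [0,0,0.001,0,-1],
    [0,0,0,0,-1],
    [0,0,0,0,-1]
  ]
}}

```text
t: 11.1
ee_pos: [580.0, 100.6, 258.2]
orientation: [-1.611, -2.697, -0.0]
ft_force: [0.8, -0.3, -0.7]
width: 24.3
```

{"name": "send_rows", "arguments": {
  "rows": [
    [0,0,0.001,0,-1],
    [0,0,0,0,-1],
    [0,0,0,0,-1]
  ]
}}

```text
t: 11.4
ee_pos: [580.2, 100.6, 257.5]
orientation: [1.611, 2.697, 0.001]
ft_force: [0.4, 0.4, 0.5]
width: 23.7
```

{"name": "send_rows", "arguments": {
  "rows": [
    [0,0,0.0005,0,-1],
    [0,0,0,0,-1],
    [0,0,0,0,-1]
  ]
}}

```text
t: 11.7
ee_pos: [580.4, 100.7, 257.3]
orientation: [1.61, 2.696, 0.001]
ft_force: [-1.3, 0.6, 5.5]
width: 24.4
```

The force has turned upward to +5.5 N, so the bail is resting on the arm. I'll release it slowly.

{"name": "send_rows", "arguments": {
  "rows": [
    [0,0,0,0,-0.44],
    [0,0,0,0,-0.42],
    [0,0,0,0,-0.4],
    [0,0,0,0,-0.35],
    [0,0,0,0,-0.3]
  ]
}}

```text
t: 12.2
ee_pos: [580.0, 100.6, 256.5]
orientation: [-1.611, -2.697, 0.0]
ft_force: [-0.1, -0.2, 0.6]
width: 30.5
```

{"name": "send_rows", "arguments": {
  "rows": [
    [0,0,0,0,-0.1],
    [0,0,0,0,0.1],
    [0,0,0,0,0.3],
    [0,0,0,0,0.3],
    [0,0,0,0,0.3]
  ]
}}

```text
t: 12.7
ee_pos: [580.1, 100.6, 256.7]
orientation: [1.611, 2.697, 0.0]
ft_force: [-0.1, -0.9, 0.5]
width: 57.2
```

```bash
python3 - <<'E'
from h import *
p,Rt=state()
d,K,R,t=cam("scene")
cv2.imwrite("pics/sc4.png",d["color"][110:230,190:350].repeat(4,0).repeat(4,1))
E
```

```text
t 12.7 p [580.1 100.6 256.7] tx yaw 118.3 zdir [ 0.  0. -1.] F [-0.1 -0.9  0.5] w 57.2 q [ 0.15  0.43  1.75  0.    0.97 -0.34]
```

View pics/sc4.png

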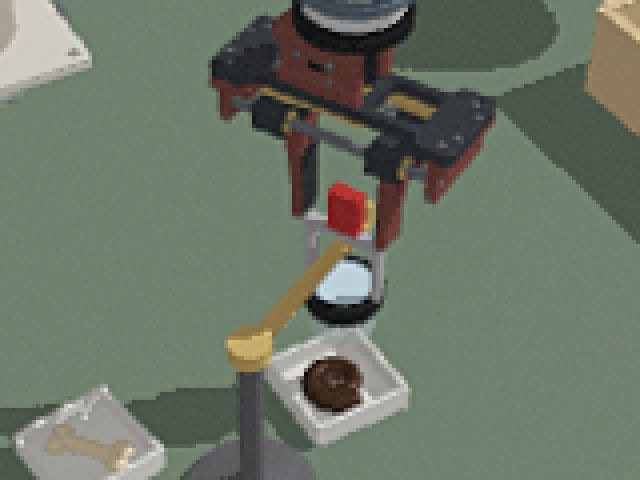

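The loupe hangs on the arm with the red grip at (347,210), and the jaws are clear on both sides. I'll go straight up.

{"name": "send_rows", "arguments": {
  "rows": [
    [0,0,-0.01,0,0.3],
    [0,0,-0.03,0,0.3],
    [0,0,-0.04,0,0.3],
    [0,0,-0.04,0,0.3],
    [0.04,0,0,0,0.3]
  ]
}}

```text
t: 13.25
ee_pos: [564.7, 134.4, 383.6]
orientation: [1.611, 2.686, 0.011]
ft_force: [0.5, 0.6, 1.0]
width: 56.6
```

{"name": "send_rows", "arguments": {
  "rows": [
    [0.05,0,0,0,0.3],
    [0.05,0,0,0,0.3],
    [0.04,0,0,0,0.3],
    [0,0,0,0,0.3],
    [0,0,0,0,0.3]
  ]
}}

```text
t: 13.75
ee_pos: [494.4, 259.7, 377.4]
orientation: [1.607, 2.698, 0.001]
ft_force: [0.4, -0.7, 0.5]
width: 57.2
```

{"name": "send_rows", "arguments": {
  "rows": [
    [0,0,0,0,0.3],
    [0,0,0,0,0.3],
    [0,0,0,0,0.3],
    [0,0,0,0,0.3],
    [0,0,0,0,0.3]
  ]
}}

```text
t: 14.25
ee_pos: [494.9, 258.6, 376.6]
orientation: [-1.612, -2.696, 0.0]
ft_force: [0.1, 0.2, 0.4]
width: 57.1
```

```bash
python3 - <<'E'
from h import *
p,Rt=state()
A=np.array([637,-7]);e=dr(118.2);n=np.array([-e[1],e[0]])
for k in range(2):
  for N in("scene","top"):
    d,K,R,t=cam(N); W=points(d,K,R,t);c=d["color"]
    if k: 
        cv2.imwrite(f"pics/{N}5.png",c[110:240,180:330].repeat(4,0).repeat(4,1)); measure(W,c,N)
    H,S,V=cv2.split(cv2.cvtColor(c,cv2.COLOR_BGR2HSV))
    m=np.hypot(W[...,0]-579,W[...,1]-100)<60
    red=W[m&((H<8)|(H>172))&(S>140)&(W[...,2]>160)]; print(N,"red",np.percentile(red,[2,50,98],axis=0).round(1).tolist(),"r",np.median((red[:,:2]-A)@e).round(1),"lat",np.median((red[:,:2]-A)@n).round(1))
    b=W[m&(W[...,2]>82)&(W[...,2]<128)]; ce,r=cv2.minEnclosingCircle(b[:,:2].astype(np.float32)); print("  body",np.round(ce,1),round(r,1),np.percentile(b[:,2],[2,50,98]).round(1),"r,lat",(np.array(ce)-A)@e,(np.array(ce)-A)@n)
E
```

```text
t 14.25 p [494.9 258.6 376.6] tx yaw 118.3 zdir [-0. -0. -1.] F [0.1 0.2 0.4] w 57.1 q [ 0.46  0.25  1.71  0.    1.19 -0.03]
scene red [[572.4, 89.4, 177.0], [583.1, 97.7, 197.0], [593.8, 107.2, 207.6]] r 116.6 lat -1.7
  body [581.5  99.4] 31.1 [ 83.9 118.7 123.5] r,lat 120.01797806738799 -1.3906375369742154
top red [[569.1, 90.4, 165.5], [579.1, 97.5, 206.3], [590.0, 108.3, 209.8]] r 120.1 lat 1.0
  body [579.7 100. ] 29.8 [114.9 119.8 123.4] r,lat 121.39098086949917 -0.019942804868003452
scene arm ctr [605.6  54.8] dir 117.8 z 164.0
  extent -84.0 77.0 inner end [644.6 -19.3] outer [569.8 122.8]
  knob bbox [622.9 -20.6 156. ] [652.6  15.3 170.6]
   amm [578.1  99.3] [82.1 84.3] 89.9
   bone [547.1 -94.5] [84.1 81.4] 9.0
   body ((0.0, 0.0), 0.0)
scene red [[571.3, 90.4, 176.3], [582.8, 97.9, 196.6], [593.4, 108.1, 207.5]] r 116.5 lat -1.9
  body [581.2 100.9] 31.9 [ 83.2 118.2 124.1] r,lat 121.45856680149085 -1.7888174408028081
top arm ctr [601.2  60.3] dir 117.3 z 164.5
  extent -90.0 73.0 inner end [642.3 -19.3] outer [567.9 124.7]
  knob bbox [620.8 -19.6 156.6] [649.7  13.7 171.8]
   amm [579.3  98.1] [79.1 79.2] 1.5
   bone [546.8 -95.4] [79.7 80.1] 9.3
   body ((0.0, 0.0), 0.0)
top red [[569.0, 91.2, 162.3], [579.4, 97.6, 206.3], [590.1, 108.3, 209.2]] r 120.1 lat 1.2
  body [579.8 100.2] 29.9 [115.5 119.8 123.4] r,lat 121.55035028446112 -0.2244462277338182
```

View pics/scene5.png

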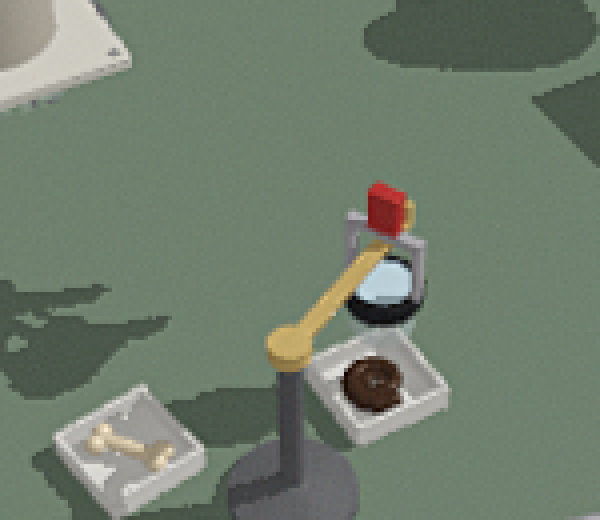

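View pics/top5.png

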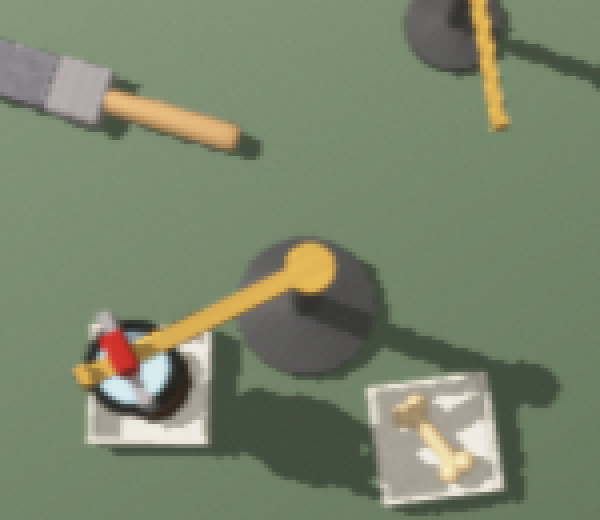

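The loupe hangs upright and still just inside the lip: red grip at (387,210) in the scene view and (118,352) in the top view. It is centred over the ammonite tray, and the robot is clear. I'll hand the job in.

```bash
python3 -c "
from workcell import ctrl
print(ctrl.close_job())"
```

```text
the job is handed in; nothing more can be done
None
```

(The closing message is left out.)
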